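Start the grater's star knob on its thread

ROBOT

A 7-joint arm with a two-finger parallel gripper is mounted at the origin on a cart in front of the work surface, level with it; the furniture and walls round the work are solid. World frame = base frame: x ahead of the robot, y to its left, z up, the work surface at z = 0. Lengths are in m, angles in rad, forces in N, time in s.
With the tool pointing down it reaches from about 0.4 to 0.875 m from the base axis. Payload 19.3 kg.
Tool frame: the origin (TCP) lies midway between the tips of the shut fingers; the grasp point (between the pads) lies 19 mm behind it (bot.pinch_z is the distance from the TCP to the grasp point, in m); z points along the fingers, y is the direction in which the jaws open and shut (so a half turn about z gives the same grasp; the last joint's range is limited). The gripper opens to 85 mm and grips with 20 to 120 N. Pads are 22 mm wide; open, the fingers measure 114 mm over their backs; the gripper's body (76 mm by 85 mm) begins 54 mm behind the grasp point. The pads swing forward as they close: fully open they stand 13 mm farther back than shut.
Start: joints at [-1.416, 0.521, -0.036, 1.599, 0.021, 1.021, -0.113], TCP at [0.139, 0.609, 0.231] pointing down, gripper open.
Joint ranges: [-2.91, 2.91], [-0.3, 2.13], [-1.5, 1.42], [0.17, 2.43], [-1.26, 4.41], [0.16, 1.93], [-2.52, 2.52]. Speed limits (rad/s): [1.89, 1.89, 2.39, 2.39, 3.01, 3.01, 3.01].

INTERFACE

Orientations are given as [roll, pitch, yaw] about the fixed x, y, z axes, in that order (R = Rz(yaw) Ry(pitch) Rx(roll)).
In Python, from workcell import bot gives the robot as it stands. The module is installed in compiled form; this text tells all that it offers.
- The arm moves only by the tool move_arm, never from a script. Its argument "moves" is text: rows parted by semicolons, each of 4 numbers parted by spaces: the shift along the tool's x, y, z in mm, then the turn about the tool's z in rad. In form: dx dy dz yaw; .... A call has exactly 10 rows; each row is the pose to reach, as a shift and turn from the pose commanded when the call began, along the tool's axes at that moment; what a row does not reach only later rows make up. A row lasts 1/12 s, in which the tool goes at most 41.7 mm and 7.16 degrees, less where a joint would pass 70% of its speed; a pose out of reach is approached as far as the arm can. A call with a gripper value outside its range is refused whole. "grip" is the opening, from 0 (shut) to 1 (fully open), set as the call begins (left out, the last holds). The fingers move at their own pace and stop on an object; "grip_force" is the grip in N (left out, the last holds). Time passes only in rows, so rows that repeat a pose let the fingers close, or fill a call up. It gives the time, the measured TCP pose, the force and the opening at its end, in the units of the state.
- bot.observe(): the state, without advancing time (a new reading comes with each control period).
- bot.grab_frame(name): name is "side" or "top" or "wrist"; returns a dict with "frame" (480x640x3 uint8, red, green, blue), "z_map" (480x640 float32, m along the optical axis (not along the pixel's ray), 0 where there is no reading), "K" (3x3 intrinsics, pixels), "eye" and "attitude" of the camera in the world. Camera axes: x right, y up, looking along -z (the intrinsics and any distortion apply to the point x, -y, -z); pixel columns grow to the right and rows downward; lengths in m; the calibration is good to about 2 mm. A picture is of the moment at which its call begins.
- bot.job_done(): hands the job in, once; it reports no verdict.
Trained networks look in a picture, given as the dict that the camera call returned (one of the last four; its "shot" number tells which), for a name from the list of things; names that differ only in an ending like _2 or _b are one class to them, and where a whole thing is asked for, a point or a joint stands for the part that bears it (a point fixed in the world has none). Each returns a list of dicts, best first, with "conf" (0 to 1); they miss things now and then, are a little off and sometimes report something else, mostly with a low value. They report only what shows in the picture. A call takes as long as a camera call. They do not tell look-alikes from the thing itself.
- bot.search_frame(picture, label): "at" ([column, row] in pixels, amid what is visible of it).
- bot.pinpoint(picture, label): "at" ([column, row] in pixels: a listed point, or the origin of a listed thing).
The state is a dict: "clock": time; "qpos": joint angles; "qd": joint speeds; "joint_efforts": joint torques, N m; "position": TCP position; "tool_rot": TCP orientation; "force": force on the tool from outside, world axes, zero at the start; "moment": the same for the moment, N m; "grip_width": finger opening in m.
Only numpy, scipy, OpenCV 4.12 (cv2) and the standard library are available. Lean on these libraries where they do the work, as an engineer would, in place of code of your own. Each camera call takes 0.05 s, during which the arm holds its last target. There are 200 camera calls.

TASK

Screw the star knob back onto the hand-cranked grater: set it over the spindle with its white mark in line with the orange pointer on the housing, turn it gently anticlockwise (backwards) under light pressure until it drops into the thread, then turn it clockwise until it is fully home. Use a light hand throughout, do not force the knob against the thread or its stops, let go of it at the end, and leave the burner cap and the phone where they are.

Things in the scene. Friction and masses are not known exactly. Their poses are not given: they have to be found in the camera images.
- star_knob: Loose black six-lobed star knob, about 90 g, 50 mm across opposite lobes, 42 mm tall, standing upright on its round hollow skirt (48 mm across, 20 mm tall). Origin: centre of its underside; z up along its axis. Its white mark (dot on top, stripe on one lobe) points along its own -x. Inside: a blind bore 19 mm wide above the skirt, three lugs 1 to 5 mm above the underside.
- grater: Fixed hand-cranked rotary grater: round white housing 150 mm across, steel grating disc on top 56 mm above the worktop, crank at its back (+x, reaching 131 mm from the axis, below 40 mm high). Origin: centre of its underside; z up. An upright steel threaded spindle (tip 89 mm above the worktop, pilot pin 16 mm across) stands in its middle.
- spindle_axis (a point): Point on the axis 60 mm up: the knob's underside when fully home. Anticlockwise from above by 0.15 to 1.15 rad from the pointer (differs each time) the lugs drop 8 to 9 mm off the thread's end; 0.15 rad on is a hard stop. Clockwise before the drop is a hard stop too. After the drop, clockwise sinks it 3.4 mm per rad over 1.3 to 1.5 rad to a hard stop: fully home.
- flip_phone: Bystander: closed black flip phone lying flat, 46 x 95 x 19 mm, long side along its own y, origin at the centre of its underside.
- knob_lobes (a point): Point on the knob's axis, 30 mm above its underside, in the middle of the lobes (19 to 42 mm up), where it is gripped. Lobe ends are flat, 22 mm wide, 50 mm from the opposite one, at 0, 60, 120.. degrees from the knob's x axis. Axes as the knob's.
- pointer (a point): Orange pointer on the front rim of the housing, 64 mm from the axis along the grater's own -x. White mark and pointer are in line when the knob's and the grater's x axes are parallel.
- thread_top (a point): Point on the spindle's axis 73 mm above the worktop: the knob's underside is here when it rests on top of the thread (mark in line with the pointer within 0.15 rad). The spindle is sprung: it yields down by up to 4 mm (3 N to start, then 2 N per mm, then solid). How far its three-start thread is turned differs each time and is not measured. Axes as the grater's.
- burner_cap: Bystander: loose dark round burner cap lying flat on the worktop, 87 mm across, 9 mm thick, origin at the centre of its underside.
Not all that is in view belongs to the job. Several things look just like the star_knob: the one meant starts nearest to the robot's base.

How it is judged:
By the outcome, as a careful person would: the job done as asked, in the order asked, and still so for the second after the job is handed in, with the robot touching nothing.
It also fails if it takes over 64 s, if anything falls off the work surface, if the arm or the gripper's body presses on something with over 40 N, if the wrist force passes 120 N, or if a joint passes its speed limit or range.

## Working session

There is one attempt and no reset: what is moved stays moved. The work goes in short steps, Python scripts to look and compute and a tool call to move; the robot and the scene stay as the last step left them, time stands still between calls to the robot, and variables do not carry over. Pictures are saved under pics/ and viewed, about 8 in all and at most 12, crops included, and the job is handed in when it is done.

Besides the shell and the picture viewer there is one more tool, called after ">>>" in YAML: its name, and indented under it one key for each argument. move_arm: Moves the arm, as the interface text tells. Its arguments: {"type":"object","properties":{"moves":{"type":"string"},"grip":{"type":"number"},"grip_force":{"type":"number"}},"required":["moves"]}

```bash
mkdir -p pics
cat > h.py <<'E'
import numpy as np, cv2
from workcell import bot
def ray(p,at,z=None,depth=None):
    K=p["K"];d=np.array([(at[0]-K[0][2])/K[0][0],-(at[1]-K[1][2])/K[1][1],-1.0])
    A=np.array(p["attitude"]); 
    if A.shape!=(3,3):
        from scipy.spatial.transform import Rotation as R
        A=R.from_euler('xyz',A).as_matrix()
    d=A@d; e=np.array(p["eye"])
    if z is not None: return e+d*(z-e[2])/d[2]
    return e+d*depth
def cloud(p):
    v,u=np.nonzero(p["z_map"]>0);return None
def save(p,name,crop=None,s=1):
    f=p["frame"][:,:,::-1]
    if crop: f=f[crop[1]:crop[3],crop[0]:crop[2]]
    if s!=1: f=cv2.resize(f,None,fx=s,fy=s,interpolation=cv2.INTER_CUBIC)
    cv2.imwrite("pics/"+name,f)
E
python3 - <<'E'
from h import *
print(bot.observe(),bot.pinch_z)
ims=[]
for n in ("top","side"):
    p=bot.grab_frame(n); print(n,np.array(p["K"]).round(1).tolist(),p["eye"],p["attitude"],[k for k in p])
    save(p,n+"0.png")
    for l in ("star_knob","grater","flip_phone","burner_cap","pointer","knob_lobes","thread_top"):
        for f in (bot.search_frame,bot.pinpoint):
            try: print(l,f.__name__,[(np.round(r["at"],1).tolist(),round(r["conf"],2)) for r in f(p,l)])
            except Exception as e: print(l,e)
E
```

```text
{'clock': 0.0, 'qpos': array([-1.41620918,  0.52203061, -0.03636261,  1.60001412,  0.02119226,
        1.02105451, -0.11279667]), 'qd': array([ 0.00019343, -0.00081165,  0.00011796, -0.00055828, -0.00022027,
       -0.00049593, -0.00150754]), 'joint_efforts': array([-1.37760911e-03, -9.27133512e+01,  1.97929412e+00, -3.69931519e+01,
        1.77477073e-02,  8.32164427e-03, -2.99558155e-05]), 'position': array([0.13925086, 0.60894957, 0.23071279]), 'tool_rot': array([-3.14047182e+00,  5.46086510e-05,  2.91682548e+00]), 'force': array([-0.21919496, -0.08442885,  0.02601783]), 'moment': array([-0.01618184, -0.00102647,  0.02438993]), 'grip_width': 0.08563128265783418} 0.0187
top [[481.7, 0.0, 317.7], [0.0, 481.7, 241.2], [0.0, 0.0, 1.0]] [ 0.2294756  -0.04686453  1.34344432] [ 0.2298888  0.0059752 -1.5263029] ['frame', 'z_map', 'K', 'eye', 'attitude', 'shot']
star_knob call [([424.6, 231.0], 0.68), ([224.2, 223.9], 0.62), ([389.9, 230.8], 0.53), ([359.3, 249.2], 0.51)]
star_knob call [([225.9, 229.0], 0.86), ([356.6, 246.5], 0.81), ([422.9, 231.0], 0.55), ([395.6, 237.3], 0.5)]
grater c
[... 938 characters left out ...]
.6], 0.9), ([323.9, 235.7], 0.78), ([269.9, 358.7], 0.75), ([312.3, 213.9], 0.57)]
grater call [([305.4, 290.4], 0.83)]
grater call [([307.4, 299.6], 0.97)]
flip_phone call [([347.3, 175.7], 0.55)]
flip_phone call [([345.7, 179.1], 0.55)]
burner_cap call [([328.2, 396.6], 0.68)]
burner_cap call [([328.3, 398.2], 0.91)]
pointer call [([307.5, 290.5], 0.58)]
pointer call [([341.4, 286.6], 0.55)]
knob_lobes call [([268.9, 346.8], 0.83), ([326.7, 229.6], 0.81), ([312.4, 209.7], 0.8)]
knob_lobes call [([314.0, 204.4], 0.9), ([269.0, 345.1], 0.84), ([307.0, 187.1], 0.77), ([323.3, 223.7], 0.56), ([307.2, 300.2], 0.35)]
thread_top call [([304.1, 289.7], 0.7)]
thread_top call [([306.6, 271.1], 0.7)]
```

Run:
```python
from h import *
for n in ("top","side"):
    p=bot.grab_frame(n)
    if n=="top": save(p,"topc.png",(160,170,500,320),2.35)
    for l,z in (("knob_lobes",.03),("grater",0),("thread_top",.073),("pointer",.056),("flip_phone",0),("burner_cap",0)):
        for r in bot.pinpoint(p,l):
            w=ray(p,r["at"],z); print(n,l,np.round(r["at"]),round(r["conf"],2),w.round(4),round(np.hypot(*w[:2]),3))
```

```text
top knob_lobes [221. 227.] 0.56 [0.5654 0.2484 0.03  ] 0.618
top knob_lobes [424. 226.] 0.56 [ 0.592  -0.3217  0.03  ] 0.674
top knob_lobes [396. 236.] 0.54 [ 0.5592 -0.2427  0.03  ] 0.61
top knob_lobes [364. 245.] 0.53 [ 0.5299 -0.1553  0.03  ] 0.552
top knob_lobes [281. 241.] 0.51 [0.5325 0.0769 0.03  ] 0.538
top thread_top [281. 245.] 0.92 [0.5112 0.0729 0.073 ] 0.516
top pointer [280. 267.] 0.63 [0.4548 0.0738 0.056 ] 0.461
top flip_phone [460. 265.] 0.93 [ 0.4925 -0.4292  0.    ] 0.653
side knob_lobes [314. 204.] 0.9 [ 0.5622 -0.244   0.03  ] 0.613
side knob_lobes [270. 345.] 0.77 [0.564  0.2422 0.03  ] 0.614
side knob_lobes [325. 226.] 0.74 [ 0.5204 -0.1582  0.03  ] 0.544
side knob_lobes [309. 185.] 0.53 [ 0.5885 -0.329   0.03  ] 0.674
side grater [307. 298.] 0.59 [0.5235 0.0682 0.    ] 0.528
side thread_top [306. 273.] 0.73 [0.5261 0.0722 0.073 ] 0.531
side pointer [306. 274.] 0.51 [0.5276 0.0549 0.056 ] 0.53
side flip_phone [347. 177.] 0.67 [ 0.5008 -0.4384  0.    ] 0.666
side burner_cap [327. 397.] 0.81 [0.4418 0.3207 0.    ] 0.546
```

View pics/topc.png

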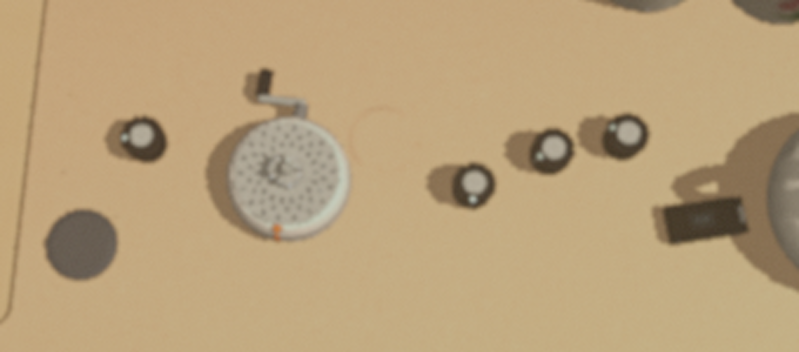

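View pics/side0.png

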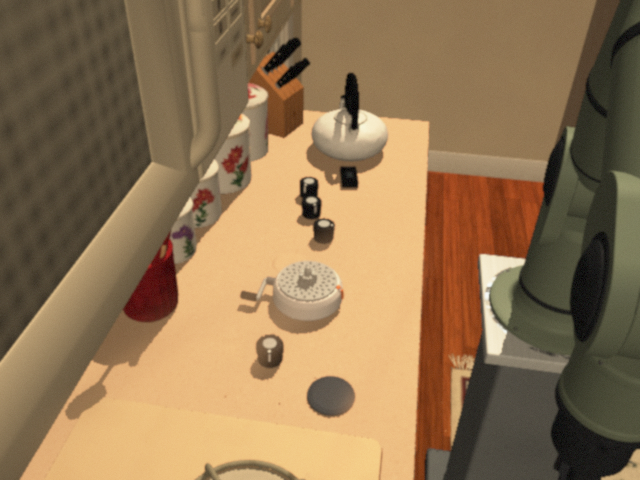

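Candidates (full top image px): A (364,245) at 0.55 m, B (396,236) 0.61 m, C (221,227) 0.62 m, D (424,226) 0.67 m. A is nearest the base, so it is the knob meant. Its white dot points to about -x. I'll fly over the grater and look with the wrist camera on the way.

>>> move_arm:
  moves: "-350 -161 -30 0.65;-350 -161 -30 0.65;-350 -161 -30 0.65;-350 -161 -30 0.65;-350 -161 -30 0.65;-350 -161 -30 0.65;-350 -161 -30 0.65;-350 -161 -30 0.65;-350 -161 -30 0.65;-350 -161 -30 0.65"
  grip: 1
  grip_force: 25

```text
clock: 3.03
position: [0.4497, 0.3693, 0.2621]
tool_rot: [3.14, 0.002, 2.26]
force: [1.0, -0.9, -1.0]
grip_width: 0.0853
```

```bash
cat >> h.py <<'E'
from scipy.spatial.transform import Rotation as Rt
def st():
    o=bot.observe(); print(round(o["clock"],2),"pos",o["position"].round(4),"rpy",o["tool_rot"].round(4),"F",o["force"].round(1),"M",o["moment"].round(2),"w",round(o["grip_width"],4),"q",o["qpos"].round(2)); return o
def goto(x,y,z,yaw):
    o=st(); A=Rt.from_euler('xyz',o["tool_rot"]).as_matrix()
    d=A.T@(np.array([x,y,z])-o["position"]); t=-((yaw-o["tool_rot"][2]+np.pi)%(2*np.pi)-np.pi)
    print("move",(d*1000).round(1),round(t,3))
E
python3 -c "
from h import *
goto(.50,.074,.26,1.571)"
```

```text
3.03 pos [0.4497 0.3693 0.2621] rpy [3.1402e+00 2.4000e-03 2.2602e+00] F [ 1.  -0.9 -1. ] M [-0.07 -0.02  0.07] w 0.0853 q [-0.94  0.43  0.2   1.69 -0.09  1.03 -0.01]
move [-259.9 -149.     2.5] 0.689
```

>>> move_arm:
  moves: "-260 -149 2 0.69;-260 -149 2 0.69;-260 -149 2 0.69;-260 -149 2 0.69;-260 -149 2 0.69;-260 -149 2 0.69;-260 -149 2 0.69;-260 -149 2 0.69;-260 -149 2 0.69;-260 -149 2 0.69"

```text
clock: 3.87
position: [0.497, 0.0792, 0.2594]
tool_rot: [3.141, -0.0, 1.576]
force: [0.9, 0.2, 0.5]
grip_width: 0.0852
```

Run:
```python
from h import *
st()
p=bot.grab_frame("wrist"); save(p,"w1.png"); np.savez("w1.npz",**p)
print(p["eye"],p["attitude"],p["K"][0])
for l,z in (("thread_top",.073),("pointer",.056),("grater",0)):
    for r in bot.pinpoint(p,l): print(l,np.round(r["at"]),round(r["conf"],2),ray(p,r["at"],z).round(4))
goto(.51,-.157,.26,1.571)
```

```text
3.87 pos [0.497  0.0792 0.2594] rpy [ 3.1414e+00 -3.0000e-04  1.5758e+00] F [0.9 0.2 0.5] M [ 0.05  0.01 -0.  ] w 0.0852 q [-0.62  0.32  0.44  1.9  -0.17  0.96 -0.1 ]
[0.49671518 0.161415   0.40180561] [-3.26978979e-01  7.48656088e-05  5.42510057e-03] [421.94957778   0.         321.44327639]
thread_top [353. 216.] 0.66 [0.5226 0.0696 0.073 ]
pointer [272. 196.] 0.88 [0.4562 0.0815 0.056 ]
pointer [350. 213.] 0.73 [0.5216 0.0672 0.056 ]
grater [348. 194.] 0.88 [0.5226 0.071  0.    ]
4.07 pos [0.4968 0.0804 0.2592] rpy [-3.1414e+00 -1.0000e-04  1.5786e+00] F [ 0.2 -0.7  0.6] M [0.   0.01 0.02] w 0.0856 q [-0.63  0.32  0.44  1.9  -0.17  0.96 -0.1 ]
move [-237.5   11.3   -0.8] 0.008
```

View pics/w1.png

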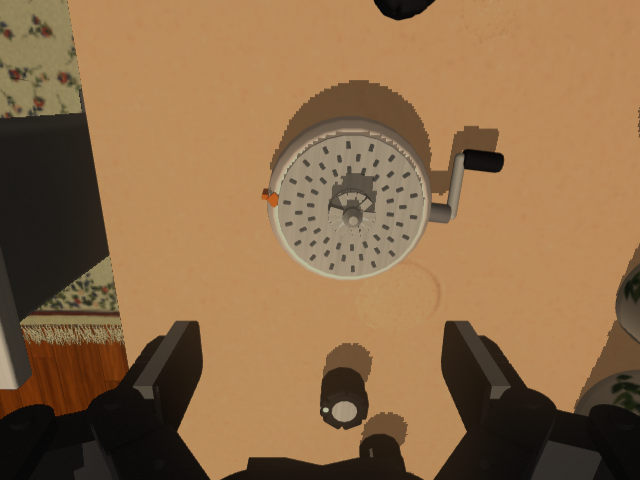

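The wrist view shows the grater with its spindle at about (352,213), the orange pointer at (270,198) and the crank at right. Knob A is at (344,395) with its dot on the -x side. I'll get the spindle axis and pointer direction from depth and colour.

>>> move_arm:
  moves: "-300 12 0 0;-300 12 0 0;-300 12 0 0;-300 12 0 0;-300 12 0 0;-300 12 0 0;-300 12 0 0;-300 12 0 0;-300 12 0 0;-300 12 0 0"

```text
clock: 4.9
position: [0.5109, -0.2204, 0.259]
tool_rot: [-3.141, -0.0, 1.577]
force: [0.3, 0.8, 0.8]
grip_width: 0.0851
```

```bash
cat >> h.py <<'E'
def pts(p):
    K=np.array(p["K"]);z=p["z_map"];v,u=np.mgrid[:480,:640]
    c=np.stack([(u-K[0,2])/K[0,0]*z,-(v-K[1,2])/K[1,1]*z,-z],-1)
    w=c@Rt.from_euler('xyz',p["attitude"]).as_matrix().T+np.array(p["eye"]); w[z<=0]=np.nan; return w
def grater(p,c=(.522,.07)):
    w=pts(p);h=w[...,2];r=np.hypot(w[...,0]-c[0],w[...,1]-c[1])
    m=(h>.085)&(h<.095)&(r<.02); print("tip",m.sum(),w[m].mean(0).round(4), np.nanmax(np.where(r<.02,h,np.nan)))
    m=(h>.052)&(h<.06)&(r<.085)&(r>.02)
    (x,y),rr=cv2.minEnclosingCircle(w[m][:,:2].astype(np.float32)); print("disc",m.sum(),x,y,rr,np.median(h[m]))
    hsv=cv2.cvtColor(p["frame"],cv2.COLOR_RGB2HSV); o=(hsv[...,0]>4)&(hsv[...,0]<16)&(hsv[...,1]>170)&(hsv[...,2]>120)&(r<.09)&(r>.045)
    print("ptr",o.sum(),w[o].mean(0).round(4),w[o].min(0).round(4),w[o].max(0).round(4))
def knob(p,c):
    w=pts(p);h=w[...,2];r=np.hypot(w[...,0]-c[0],w[...,1]-c[1])
    m=(h>.036)&(h<.047)&(r<.04); q=w[m][:,:2].astype(np.float32)
    (x,y),rr=cv2.minEnclosingCircle(q); print("top",m.sum(),x,y,rr,np.median(h[m]),q.mean(0))
    g=p["frame"].min(-1); s=m&(g>170); n,lab,stt,cen=cv2.connectedComponentsWithStats(s.astype(np.uint8))
    for i in range(1,n):
        if stt[i,4]>5: k=w[lab==i].mean(0); print("blob",stt[i,4],cen[i].round(1),k.round(4),"ang",round(float(np.arctan2(k[1]-y,k[0]-x)),3))
E
python3 - <<'E'
from h import *
grater(dict(np.load("w1.npz")))
st()
p=bot.grab_frame("wrist"); save(p,"w2.png"); np.savez("w2.npz",**p)
for r in bot.pinpoint(p,"knob_lobes")+bot.pinpoint(p,"star_knob"): print(np.round(r["at"]),round(r["conf"],2),ray(p,r["at"],.03).round(4),ray(p,r["at"],.0).round(4))
knob(p,(.525,-.157))
E
```

```text
tip 175 [0.5215 0.071  0.0875] 0.33771503065567443
disc 14805 0.5188881158828735 0.0712132602930069 0.06831871718168259 0.05585158385708622
ptr 137 [0.4542 0.0781 0.0511] [0.4459 0.0722 0.0435] [0.4597 0.0835 0.0546]
4.9 pos [ 0.5109 -0.2204  0.259 ] rpy [-3.1411e+00 -2.0000e-04  1.5766e+00] F [0.3 0.8 0.8] M [ 0.03 -0.03 -0.03] w 0.0851 q [-0.07  0.42  0.52  1.77 -0.24  1.01  0.54]
[337. 112.] 0.88 [ 0.5234 -0.1517  0.03  ] [ 0.5245 -0.1528  0.    ]
[383. 218.] 0.81 [ 0.5674 -0.2441  0.03  ] [ 0.5719 -0.2527  0.    ]
[402. 306.] 0.69 [ 0.5906 -0.3337  0.03  ] [ 0.5971 -0.3495  0.    ]
[395. 292.] 0.84 [ 0.5828 -0.3188  0.03  ] [ 0.5886 -0.3334 -0.    ]
[379. 209.] 0.77 [ 0.5631 -0.2353  0.03  ] [ 0.5673 -0.2431  0.    ]
[332. 111.] 0.76 [ 0.5192 -0.1508  0.03  ] [ 0.5199 -0.1519  0.    ]
[305. 368.] 0.74 [ 0.4951 -0.4059  0.03  ] [ 0.4939 -0.4275  0.    ]
top 3091 0.5218710899353027 -0.1502331793308258 0.026141999289393425 0.042070844988665035 [ 0.52165985 -0.14983776]
```

View pics/w2.png

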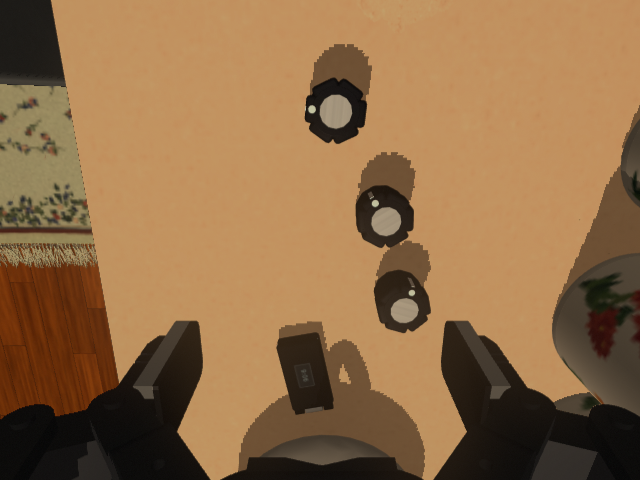

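Run:
```python
from h import *
p=dict(np.load("w2.npz")); w=pts(p);h=w[...,2]; c=np.array([.5218,-.1502])
g=p["frame"].min(-1).astype(int); r=np.hypot(w[...,0]-c[0],w[...,1]-c[1])
m=(h>.036)&(h<.047)&(r<.035)
s=(m&(g>120)).astype(np.uint8); n,lab,stt,cen=cv2.connectedComponentsWithStats(s)
for i in range(1,n):
    k=w[lab==i].mean(0); print(stt[i,4],cen[i].round(1),k.round(4),np.arctan2(*(k[:2]-c)[::-1]))
d=w[m][:,:2]-c; a=np.arctan2(d[:,1],d[:,0]); rr=np.hypot(*d.T)
bins=np.arange(-np.pi,np.pi,np.pi/60); R=np.array([np.percentile(rr[(a>=b)&(a<b+np.pi/60)],97) for b in bins]); bc=bins+np.pi/120
print("lobe angle mod60", np.angle(np.sum((R-R.mean())*np.exp(6j*bc)))/6, "c off",(R*np.cos(bc)).mean()*2,(R*np.sin(bc)).mean()*2,R.mean())
save(p,"w2c.png",(280,60,440,260),3)
p=dict(np.load("w1.npz")); w=pts(p);h=w[...,2]
for c in (np.array([.5217,.0707]),):
    r=np.hypot(w[...,0]-c[0],w[...,1]-c[1])
    m=(h>.053)&(h<.06)&(r<.08)&(w[...,0]>.462); q=w[m][:,:2].astype(np.float32); print("disc",cv2.minEnclosingCircle(q))
    m=(h>.015)&(h<.045)&(r>.078)&(r<.092)&(w[...,0]>.56)&(abs(w[...,1]-.07)<.03); k=w[m].mean(0); print("crank",m.sum(),k,np.arctan2(*(k[:2]-c)[::-1]))
    m=(h>.08)&(h<.092)&(r<.013); print("pin",m.sum(),cv2.minEnclosingCircle(w[m][:,:2].astype(np.float32)))
    hsv=cv2.cvtColor(p["frame"],cv2.COLOR_RGB2HSV); o=(hsv[...,0]>4)&(hsv[...,0]<16)&(hsv[...,1]>170)&(hsv[...,2]>190)&(r<.09)&(r>.045)
    k=w[o].mean(0); print("ptr",o.sum(),k,np.arctan2(*(c-k[:2])[::-1]))
goto(.5218,-.1502,.10,np.pi/2)
```

```text
739 [335.8 111.3] [ 0.5221 -0.1504  0.0428] -0.4797874802867449
5 [305. 108.] [ 0.4969 -0.148   0.0398] 3.052163649564526
39 [311.6 109. ] [ 0.5024 -0.1486  0.0425] 3.0613750522845606
lobe angle mod60 -0.11932135379668189 c off -6.252463113325743e-05 -0.00011183754924697516 0.024566268754866928
disc ((0.5207836031913757, 0.07031276077032089), 0.06438133120536804)
crank 342 [0.606899   0.06440068 0.03532683] -0.07380222800401319
pin 305 ((0.5213865637779236, 0.07014297693967819), 0.0079959100112319)
ptr 0 [nan nan nan] nan
5.05 pos [ 0.5112 -0.2191  0.2592] rpy [-3.1415e+00 -5.0000e-04  1.5790e+00] F [ 0.6  0.  -0.2] M [-0.01  0.   -0.02] w 0.0854 q [-0.08  0.42  0.52  1.77 -0.24  1.01  0.54]
move [ 68.8  11.2 159.3] 0.008<stdin>:19: RuntimeWarning: Mean of empty slice.
  ret = um.true_divide(
```

View pics/w2c.png

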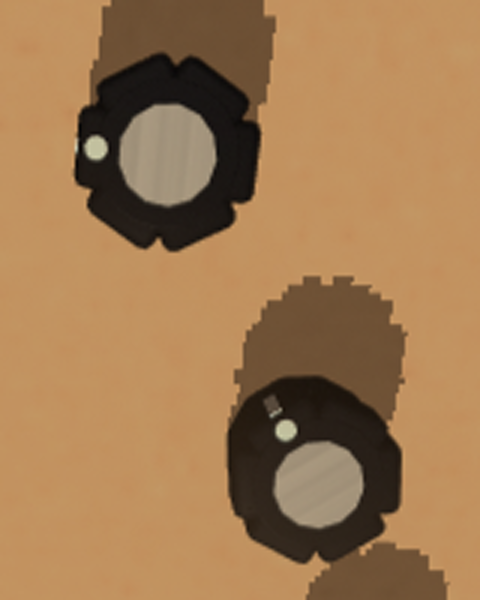

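Knob A's dot at (312,109) points to -x, giving a knob yaw of about -0.10; its star outline is clear and it is the nearest. Grater yaw is about -0.09, with the spindle at (0.5214, 0.0703). Next I hover over A.

>>> move_arm:
  moves: "69 11 100 0.108;69 11 100 0.108;69 11 140 0.108;69 11 160 0.108;69 11 180 0.108;69 11 185 0.108;69 11 185 0.108;69 11 185 0.108;69 11 185 0.108;69 11 185 0.108"
  grip: 1
  grip_force: 20

```text
clock: 5.88
position: [0.5224, -0.152, 0.0762]
tool_rot: [3.139, 0.0, 1.469]
force: [-0.5, -0.2, 1.0]
grip_width: 0.0853
```

Run:
```python
from h import *
p=bot.grab_frame("wrist"); knob(p,(.5218,-.1502)); np.savez("w3.npz",**p)
goto(.5219,-.1503,.010,np.pi/2-.10)
```

```text
top 8786 0.5218241810798645 -0.14981025457382202 0.026204796507954597 0.04215809520035972 [ 0.5220637  -0.14781575]
blob 33 [277.  285.9] [ 0.5023 -0.1503  0.0424] ang -3.117
5.93 pos [ 0.5222 -0.1519  0.0759] rpy [3.1391 0.     1.4686] F [-0.2  0.2 -0.6] M [-0.01  0.02  0.01] w 0.0856 q [-0.1   0.66  0.39  1.95 -0.42  0.61  0.46]
move [ 1.6 -0.6 65.9] -0.002
```

>>> move_arm:
  moves: "2 -0.5 20 0;2 -0.5 40 0;2 -0.5 55 0;2 -0.5 62 0;2 -0.5 66 0;2 -0.5 66 0;2 -0.5 66 0;2 -0.5 66 0;2 -0.5 66 0;2 -0.5 66 0"

```text
clock: 6.77
position: [0.5214, -0.1496, 0.0088]
tool_rot: [3.141, 0.0, 1.469]
force: [-0.1, 0.4, 0.2]
grip_width: 0.0852
```

>>> move_arm:
  moves: "0 0 0 0;0 0 0 0;0 0 0 0;0 0 0 0;0 0 0 0;0 0 0 0;0 0 0 0;0 0 0 0;0 0 0 0;0 0 0 0"
  grip: 0.4
  grip_force: 20

```text
clock: 7.6
position: [0.5212, -0.1496, 0.0085]
tool_rot: [3.141, -0.0, 1.469]
force: [-1.5, -0.1, 6.0]
grip_width: 0.0499
```

```bash
python3 -c "
from h import *
st()"
```

```text
7.6 pos [ 0.5212 -0.1496  0.0085] rpy [ 3.1414e+00 -1.0000e-04  1.4688e+00] F [-1.5 -0.1  6. ] M [ 0.07  0.22 -0.02] w 0.0499 q [-0.05  0.77  0.31  1.97 -0.47  0.48  0.5 ]
```

>>> move_arm:
  moves: "0 0 -10 0;0 0 -40 0;0 0 -80 0;0 0 -120 0;0 0 -130 0;40 0 -130 0;80 0 -130 0;120 0 -130 0;140 0 -130 0;140 0 -130 0"

```text
clock: 8.43
position: [0.5355, -0.0048, 0.1384]
tool_rot: [-3.141, -0.002, 1.475]
force: [-0.8, -0.9, -0.7]
grip_width: 0.0494
```

Run:
```python
from h import *
p=bot.grab_frame("wrist"); save(p,"w4.png"); np.savez("w4.npz",**p)
o=st()
w=pts(p);h=w[...,2];c=(.5214,.0703);r=np.hypot(w[...,0]-c[0],w[...,1]-c[1])
m=(h>.08)&(h<.092)&(r<.013); print("pin",m.sum(),cv2.minEnclosingCircle(w[m][:,:2].astype(np.float32)))
m=(h>.053)&(h<.06)&(r<.08)&(w[...,0]>.462);print("disc",cv2.minEnclosingCircle(w[m][:,:2].astype(np.float32)))
m=(h>.015)&(h<.045)&(r>.078)&(r<.092)&(w[...,0]>.56)&(abs(w[...,1]-.07)<.03); k=w[m].mean(0); print("crank",m.sum(),k,np.arctan2(k[1]-c[1],k[0]-c[0]))
hsv=cv2.cvtColor(p["frame"],cv2.COLOR_RGB2HSV); q=(hsv[...,0]>4)&(hsv[...,0]<18)&(hsv[...,1]>180)&(r<.09)&(r>.045)
k=np.nanmean(w[q],0); print("ptr",q.sum(),k,np.arctan2(c[1]-k[1],c[0]-k[0]))
goto(.5214,.0703,.14,np.pi/2-.10)
```

```text
8.48 pos [ 0.5353 -0.0077  0.1385] rpy [-3.1412e+00 -6.0000e-04  1.4729e+00] F [ 1.  -1.1 -1.9] M [-0.01  0.07  0.03] w 0.0497 q [-0.44  0.56  0.47  1.94 -0.37  0.73  0.15]
pin 970 ((0.5215103626251221, 0.07009313255548477), 0.007992245256900787)
disc ((0.5219385027885437, 0.06984823197126389), 0.06423836946487427)
crank 924 [0.60637283 0.06264297 0.03569699] -0.08986879182664771
ptr 324 [0.45590735 0.07349768 0.06123366] -0.04878628942019868
8.48 pos [ 0.5353 -0.0077  0.1385] rpy [-3.1412e+00 -6.0000e-04  1.4729e+00] F [ 1.  -1.1 -1.9] M [-0.01  0.07  0.03] w 0.0497 q [-0.44  0.56  0.47  1.94 -0.37  0.73  0.15]
move [ 76.3 -21.4  -1.5] 0.002
```

View pics/w4.png

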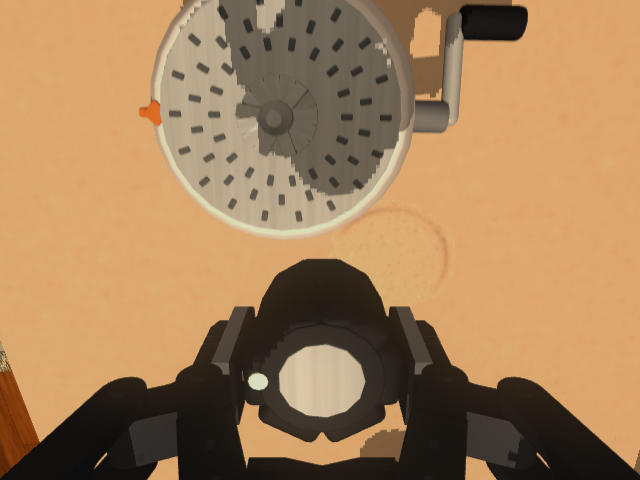

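Run:
```python
from h import *
p=dict(np.load("w4.npz")); c=np.array([.5216,.070])
hsv=cv2.cvtColor(p["frame"],cv2.COLOR_RGB2HSV); q=((hsv[...,0]>3)&(hsv[...,0]<14)&(hsv[...,1]>200)&(hsv[...,2]>150)).astype(np.uint8);q[:80]=0;q[140:]=0;q[:,:130]=0;q[:,170:]=0
v,u=np.nonzero(q);print(u.min(),u.max(),v.min(),v.max(),u.mean(),v.mean())
w=pts(p)[q>0]; print(np.nanmedian(w,0), np.percentile(w[:,2],[5,50,95]))
for z in (.045,.05,.055):
    k=ray(p,(u.mean(),v.mean()),z); print(k,np.arctan2(c[1]-k[1],c[0]-k[0]))
    for col in (142,148,154,158):
        s=v[u==col]; 
        if len(s): k=ray(p,(col,s.mean()),z); print(col,s.min(),s.max(),np.arctan2(c[1]-k[1],c[0]-k[0]))
w=pts(p); g=p["frame"].min(-1); m=((g>120)).astype(np.uint8); m[:330]=0; m[430:]=0; m[:,:235]=0;m[:,390:]=0
n,l,s,cen=cv2.connectedComponentsWithStats(m)
for i in range(1,n):
    if s[i,4]>20: print(s[i],cen[i],np.nanmedian(w[l==i],0),np.nanmean(w[l==i],0))
```

```text
139 160 101 124 151.80068728522338 112.36769759450172
[0.45563914 0.07754445 0.05274106] [0.04566581 0.05274106 0.05397621]
[0.45209094 0.0773406  0.045     ] -0.1052163613348253
142 109 115 -0.10704256190512702
148 107 117 -0.10756658681545833
154 101 122 -0.11188444089193762
158 104 124 -0.09309688299090942
[0.45402987 0.07732971 0.05      ] -0.10805315484922297
142 109 115 -0.10969176390573022
148 107 117 -0.11033839707678414
154 101 122 -0.1148170137672836
158 104 124 -0.09598790007195279
[0.45596879 0.07731883 0.055     ] -0.11105565830283325
142 109 115 -0.1124930490886031
148 107 117 -0.11327096922426809
154 101 122 -0.11792151841377609
158 104 124 -0.09905002535320119
[ 279  345   86   72 4777] [321.16537576 380.53045845] [ 0.53557931 -0.00503568  0.17272416] [ 0.53557937 -0.00512506  0.1727245 ]
[248 373  20  17 257] [257.62256809 381.08560311] [ 0.51621396 -0.00365123  0.17241478] [ 0.51615981 -0.00363866  0.17238523]
```

>>> move_arm:
  moves: "30 -8 0 0;60 -16 0 0;78 -22 0 0;78 -22 10 0;78 -22 20 0;78 -22 28 0;78 -22 28 0;78 -22 28 0;78 -22 28 0;78 -22 28 0"

```text
clock: 9.32
position: [0.5217, 0.0689, 0.1106]
tool_rot: [3.141, 0.0, 1.468]
force: [0.6, -0.0, -1.2]
grip_width: 0.0497
```

Run:
```python
from h import *
goto(.5215,.0701,.0815,np.pi/2-.10)
```

```text
9.32 pos [0.5217 0.0689 0.1106] rpy [3.1411 0.     1.4678] F [ 0.6 -0.  -1.2] M [-0.05  0.01 -0.01] w 0.0497 q [-0.57  0.59  0.45  1.98 -0.4   0.66  0.03]
move [ 1.2 -0.3 29.1] -0.003
```

>>> move_arm:
  moves: "1 0 5 0;1 0 10 0;1 0 14 0;1 0 18 0;1 0 20 0;1 0 22 0;1 0 24 0;1 0 26 0;1 0 27 0;1 0 27 0"

```text
clock: 10.15
position: [0.5214, 0.0705, 0.0831]
tool_rot: [-3.141, 0.0, 1.469]
force: [-0.2, -0.4, -0.5]
grip_width: 0.0496
```

Run:
```python
from h import *
goto(.5215,.0701,.0815,np.pi/2-.10)
```

```text
10.15 pos [0.5214 0.0705 0.0831] rpy [-3.1414e+00  1.0000e-04  1.4688e+00] F [-0.2 -0.4 -0.5] M [ 0.02 -0.01  0.01] w 0.0496 q [-0.55  0.63  0.41  1.99 -0.43  0.6   0.05]
move [-0.4  0.1  1.6] -0.002
```

No contact yet. I lower in 0.5 mm steps to seek it, up to 3 mm.

>>> move_arm:
  moves: "0 0 0.5 0;0 0 1 0;0 0 1.5 0;0 0 2 0;0 0 2.3 0;0 0 2.6 0;0 0 2.8 0;0 0 2.8 0;0 0 2.8 0;0 0 2.8 0"

```text
clock: 10.98
position: [0.5216, 0.0705, 0.0806]
tool_rot: [3.141, -0.0, 1.469]
force: [-0.3, 0.8, 3.3]
grip_width: 0.0495
```

Run:
```python
from h import *
st()
```

```text
10.98 pos [0.5216 0.0705 0.0806] rpy [ 3.1414 -0.      1.4687] F [-0.3  0.8  3.3] M [ 0.06  0.06 -0.01] w 0.0495 q [-0.54  0.63  0.41  1.99 -0.43  0.6   0.06]
```

>>> move_arm:
  moves: "0 0 0.5 0;0 0 1 0;0 0 1 -0.015;0 0 1 -0.03;0 0 1 -0.045;0 0 1 -0.06;0 0 1 -0.08;0 0 1 -0.1;0 0 1 -0.1;0 0 1 -0.1"

```text
clock: 11.82
position: [0.5217, 0.0705, 0.0796]
tool_rot: [3.141, -0.0, 1.569]
force: [0.1, 0.2, 4.4]
grip_width: 0.0499
```

Run:
```python
from h import *
st()
```

```text
11.82 pos [0.5217 0.0705 0.0796] rpy [ 3.1412e+00 -1.0000e-04  1.5692e+00] F [0.1 0.2 4.4] M [0.07 0.02 0.  ] w 0.0499 q [-0.52  0.63  0.38  1.99 -0.4   0.59  0.13]
```

>>> move_arm:
  moves: "0 0 0.3 -0.015;0 0 0.3 -0.03;0 0 0.3 -0.045;0 0 0.3 -0.06;0 0 0.3 -0.075;0 0 0.3 -0.09;0 0 0.3 -0.1;0 0 0.3 -0.1;0 0 0.3 -0.1;0 0 0.3 -0.1"

```text
clock: 12.65
position: [0.5218, 0.0705, 0.0793]
tool_rot: [3.141, 0.0, 1.669]
force: [0.0, 0.6, 6.0]
grip_width: 0.0499
```

>>> move_arm:
  moves: "0 0 0 -0.015;0 0 0 -0.03;0 0 0 -0.045;0 0 0 -0.06;0 0 0 -0.075;0 0 0 -0.09;0 0 0 -0.1;0 0 0 -0.1;0 0 0 -0.1;0 0 0 -0.1"

```text
clock: 13.48
position: [0.5217, 0.0705, 0.0793]
tool_rot: [3.141, 0.0, 1.768]
force: [0.7, -0.8, 4.3]
grip_width: 0.0495
```

>>> move_arm:
  moves: "0 0 0 -0.015;0 0 0 -0.03;0 0 0 -0.045;0 0 0 -0.06;0 0 0 -0.075;0 0 0 -0.09;0 0 0 -0.1;0 0 0 -0.1;0 0 0 -0.1;0 0 0 -0.1"

```text
clock: 14.32
position: [0.5213, 0.0705, 0.0791]
tool_rot: [-3.141, -0.0, 1.868]
force: [-0.5, -0.5, -0.9]
grip_width: 0.0499
```

The force vanished at about 0.40 rad anticlockwise, so the lugs seem to be off the thread's end. I follow down gently without turning.

>>> move_arm:
  moves: "0 0 0.5 0;0 0 1 0;0 0 1.5 0;0 0 2 0;0 0 2.4 0;0 0 2.8 0;0 0 3 0;0 0 3 0;0 0 3 0;0 0 3 0"

```text
clock: 15.15
position: [0.5215, 0.0705, 0.0762]
tool_rot: [-3.142, 0.0, 1.869]
force: [-0.7, 0.0, -0.9]
grip_width: 0.0498
```

>>> move_arm:
  moves: "0 0 0.5 0;0 0 1 0;0 0 1.5 0;0 0 2 0;0 0 2.3 0;0 0 2.6 0;0 0 2.8 0;0 0 2.8 0;0 0 2.8 0;0 0 2.8 0"

```text
clock: 15.98
position: [0.5215, 0.0705, 0.0734]
tool_rot: [3.142, 0.0, 1.869]
force: [0.2, -0.5, -1.3]
grip_width: 0.0497
```

>>> move_arm:
  moves: "0 0 0.3 0;0 0 0.5 0;0 0 0.7 0;0 0 0.9 0;0 0 1.1 0;0 0 1.3 0;0 0 1.5 0;0 0 1.5 0;0 0 1.5 0;0 0 1.5 0"

```text
clock: 16.82
position: [0.5215, 0.0705, 0.0719]
tool_rot: [3.142, 0.0, 1.869]
force: [-0.2, -0.2, 3.4]
grip_width: 0.0496
```

Contact at 9 mm drop, so it is in. Now clockwise, following 3.4 mm/rad.

>>> move_arm:
  moves: "0 0 0.1 0.03;0 0 0.2 0.06;0 0 0.3 0.1;0 0 0.5 0.15;0 0 0.7 0.2;0 0 0.85 0.25;0 0 1.0 0.3;0 0 1.2 0.35;0 0 1.36 0.4;0 0 1.36 0.4"

```text
clock: 17.65
position: [0.5216, 0.0705, 0.0705]
tool_rot: [3.141, 0.0, 1.465]
force: [0.2, -1.2, 3.4]
grip_width: 0.0494
```

Run:
```python
from h import *
st()
```

```text
17.65 pos [0.5216 0.0705 0.0705] rpy [3.1413e+00 3.0000e-04 1.4645e+00] F [ 0.2 -1.2  3.4] M [-0.02 -0.07 -0.06] w 0.0494 q [-0.54  0.65  0.4   2.   -0.45  0.58  0.06]
```

>>> move_arm:
  moves: "0 0 0.15 0.05;0 0 0.35 0.1;0 0 0.5 0.15;0 0 0.7 0.2;0 0 0.85 0.25;0 0 1.0 0.3;0 0 1.2 0.35;0 0 1.36 0.4;0 0 1.36 0.4;0 0 1.36 0.4"

```text
clock: 18.48
position: [0.5215, 0.0706, 0.0692]
tool_rot: [3.141, 0.0, 1.071]
force: [-0.3, 0.2, 4.0]
grip_width: 0.0497
```

Run:
```python
from h import *
st()
```

```text
18.48 pos [0.5215 0.0706 0.0692] rpy [3.1414e+00 1.0000e-04 1.0708e+00] F [-0.3  0.2  4. ] M [-0.01 -0.02 -0.03] w 0.0497 q [-0.61  0.68  0.5   2.   -0.56  0.6  -0.22]
```

>>> move_arm:
  moves: "0 0 0.15 0.04;0 0 0.3 0.08;0 0 0.4 0.12;0 0 0.55 0.16;0 0 0.7 0.2;0 0 0.85 0.25;0 0 1.0 0.3;0 0 1.0 0.3;0 0 1.0 0.3;0 0 1.0 0.3"

```text
clock: 19.32
position: [0.5215, 0.0705, 0.0682]
tool_rot: [3.142, -0.0, 0.771]
force: [-0.2, -0.3, 3.6]
grip_width: 0.05
```

Run:
```python
from h import *
st()
p=bot.grab_frame("wrist"); np.savez("w5.npz",**p)
```

```text
19.32 pos [0.5215 0.0705 0.0682] rpy [ 3.1416e+00 -1.0000e-04  7.7130e-01] F [-0.2 -0.3  3.6] M [-0.06 -0.01 -0.08] w 0.05 q [-0.66  0.7   0.58  2.   -0.65  0.62 -0.44]
```

>>> move_arm:
  moves: "0 0 0.07 0.02;0 0 0.14 0.04;0 0 0.2 0.06;0 0 0.27 0.08;0 0 0.34 0.1;0 0 0.34 0.1;0 0 0.34 0.1;0 0 0.34 0.1;0 0 0.34 0.1;0 0 0.34 0.1"

```text
clock: 20.2
position: [0.5215, 0.0705, 0.0679]
tool_rot: [-3.142, -0.0, 0.669]
force: [-1.1, 0.3, 3.4]
grip_width: 0.0496
```

Run:
```python
from h import *
st()
```

```text
20.2 pos [0.5215 0.0705 0.0679] rpy [-3.1416 -0.      0.6689] F [-1.1  0.3  3.4] M [-0.08  0.03 -0.01] w 0.0496 q [-0.67  0.71  0.61  2.   -0.68  0.63 -0.51]
```

>>> move_arm:
  moves: "0 0 0.07 0.02;0 0 0.14 0.04;0 0 0.2 0.06;0 0 0.27 0.08;0 0 0.27 0.08;0 0 0.27 0.08;0 0 0.27 0.08;0 0 0.27 0.08;0 0 0.27 0.08;0 0 0.27 0.08"

```text
clock: 21.03
position: [0.5215, 0.0705, 0.0676]
tool_rot: [3.142, -0.0, 0.589]
force: [-0.6, -0.9, 4.2]
grip_width: 0.0498
```

Run:
```python
from h import *
st()
```

```text
21.03 pos [0.5215 0.0705 0.0676] rpy [ 3.1416 -0.      0.5888] F [-0.6 -0.9  4.2] M [ 0.01  0.03 -0.04] w 0.0498 q [-0.69  0.72  0.63  2.01 -0.7   0.64 -0.57]
```

>>> move_arm:
  moves: "0 0 0.05 0.015;0 0 0.1 0.03;0 0 0.13 0.04;0 0 0.17 0.05;0 0 0.17 0.05;0 0 0.17 0.05;0 0 0.17 0.05;0 0 0.17 0.05;0 0 0.17 0.05;0 0 0.17 0.05"

```text
clock: 21.87
position: [0.5215, 0.0705, 0.0674]
tool_rot: [3.142, -0.0, 0.539]
force: [-0.2, 1.1, 4.5]
grip_width: 0.05
```

Run:
```python
from h import *
st()
```

```text
21.87 pos [0.5215 0.0705 0.0674] rpy [ 3.1416e+00 -1.0000e-04  5.3880e-01] F [-0.2  1.1  4.5] M [ 0.11 -0.18 -0.03] w 0.05 q [-0.69  0.73  0.64  2.01 -0.72  0.65 -0.61]
```

>>> move_arm:
  moves: "0 0 0.05 0.015;0 0 0.1 0.03;0 0 0.13 0.04;0 0 0.17 0.05;0 0 0.17 0.05;0 0 0.17 0.05;0 0 0.17 0.05;0 0 0.17 0.05;0 0 0.17 0.05;0 0 0.17 0.05"

```text
clock: 22.7
position: [0.5215, 0.0706, 0.0672]
tool_rot: [-3.142, -0.0, 0.489]
force: [1.6, 1.4, 3.5]
grip_width: 0.0497
```

Run:
```python
from h import *
st()
```

```text
22.7 pos [0.5215 0.0706 0.0672] rpy [-3.1415e+00 -1.0000e-04  4.8880e-01] F [1.6 1.4 3.5] M [ 0.35 -0.35  0.27] w 0.0497 q [-0.7   0.73  0.65  2.01 -0.73  0.65 -0.65]
```

>>> move_arm:
  moves: "0 0 0 0.01;0 0 0 0.02;0 0 0 0.02;0 0 0 0.02;0 0 0 0.02;0 0 0 0.02;0 0 0 0.02;0 0 0 0.02;0 0 0 0.02;0 0 0 0.02"

```text
clock: 23.53
position: [0.5215, 0.0705, 0.0672]
tool_rot: [-3.142, -0.0, 0.469]
force: [2.4, 1.8, 4.2]
grip_width: 0.0497
```

Run:
```python
from h import *
st()
p=bot.grab_frame("wrist"); np.savez("w6.npz",**p); save(p,"w6.png")
w=pts(p); g=p["frame"].min(-1); m=((g>120)).astype(np.uint8); m[:310]=0; m[450:]=0; m[:,:220]=0;m[:,410:]=0
n,l,s,cen=cv2.connectedComponentsWithStats(m)
for i in range(1,n):
    if s[i,4]>40: print(s[i],cen[i],np.nanmedian(w[l==i],0))
```

```text
23.53 pos [0.5215 0.0705 0.0672] rpy [-3.1416 -0.      0.4688] F [2.4 1.8 4.2] M [ 0.45 -0.47  0.48] w 0.0497 q [-0.7   0.73  0.66  2.01 -0.74  0.65 -0.66]
[220 313  11   7  49] [225.34693878 316.20408163] [0.5008427  0.10364827 0.05578362]
[ 279  366   85   51 2579] [317.06397829 394.06785576] [0.51685203 0.06882895 0.10156698]
[248 373  20  17 269] [257.73234201 381.37546468] [0.5125454  0.08736998 0.10124168]
[ 237  401  170   49 3587] [324.02592696 434.90354056] [ 4.15799548e-01  1.70861338e-02 -5.57260647e-05]
```

View pics/w6.png

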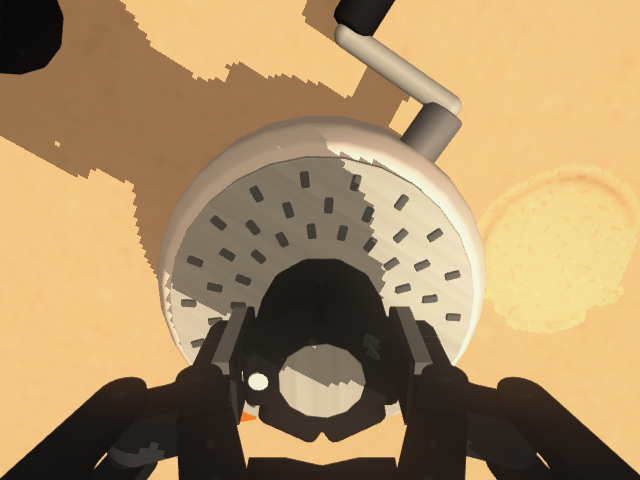

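Mz rose from 0.03 to 0.27 to 0.48 Nm at 1.38–1.40 rad clockwise, which is the stop. The dot sits at (258,381), the same place in the hand as before, so nothing slipped. Knob top is at 0.101 m, so its underside is at 0.06 m: home. I relieve the torque slightly, then release.

>>> move_arm:
  moves: "0 0 0 -0.01;0 0 0 -0.02;0 0 0 -0.03;0 0 0 -0.03;0 0 0 -0.03;0 0 0 -0.03;0 0 0 -0.03;0 0 0 -0.03;0 0 0 -0.03;0 0 0 -0.03"

```text
clock: 24.42
position: [0.5215, 0.0705, 0.0672]
tool_rot: [3.142, -0.0, 0.499]
force: [2.6, 2.7, 3.4]
grip_width: 0.0499
```

>>> move_arm:
  moves: "0 0 0 0;0 0 0 0;0 0 0 0;0 0 0 0;0 0 0 0;0 0 0 0;0 0 0 0;0 0 0 0;0 0 0 0;0 0 0 0"
  grip: 0.85

```text
clock: 25.25
position: [0.5215, 0.0705, 0.0672]
tool_rot: [3.142, 0.0, 0.499]
force: [1.3, -0.8, 0.1]
grip_width: 0.0726
```

>>> move_arm:
  moves: "0 0 -10 0;0 0 -25 0;0 0 -50 0;0 0 -80 0;0 0 -110 0;0 0 -140 0;0 0 -160 0;0 0 -160 0;0 0 -160 0;0 0 -160 0"

```text
clock: 26.08
position: [0.5211, 0.0706, 0.2272]
tool_rot: [-3.141, 0.0, 0.499]
force: [0.2, 0.7, -0.1]
grip_width: 0.0727
```

Run:
```python
from h import *
st()
p=bot.grab_frame("wrist"); np.savez("w7.npz",**p); save(p,"w7.png")
w=pts(p);h=w[...,2];c=(.5215,.0703);r=np.hypot(w[...,0]-c[0],w[...,1]-c[1]); m=(h>.09)&(h<.12)&(r<.035)
(x,y),R=cv2.minEnclosingCircle(w[m][:,:2].astype(np.float32)); print(x,y,R,np.median(h[m]))
s=(m&(p["frame"].min(-1)>120)).astype(np.uint8); n,l,stt,cen=cv2.connectedComponentsWithStats(s)
for i in range(1,n):
    if stt[i,4]>10: k=w[l==i].mean(0); print(stt[i,4],cen[i].round(1),k.round(4),"knob yaw",np.arctan2(c[1]-k[1],c[0]-k[0]))
q=bot.grab_frame("top")
for l in ("flip_phone","burner_cap"):
    for k in bot.pinpoint(q,l): print(l,np.round(k["at"]),round(k["conf"],2))
```

```text
26.08 pos [0.5211 0.0706 0.2272] rpy [-3.1412e+00  2.0000e-04  4.9890e-01] F [ 0.2  0.7 -0.1] M [ 0.04 -0.02  0.01] w 0.0727 q [-0.88  0.52  0.9   1.89 -0.49  0.97 -0.83]
0.521519124507904 0.06994602084159851 0.026492033153772354 0.10206544968198936
159 [333.5 228.3] [0.5245 0.0628 0.1028] knob yaw 1.9520596323590815
163 [313.3 229.6] [0.5172 0.0742 0.1028] knob yaw -0.7378838602414092
57 [292.6 228.4] [0.5114 0.0866 0.1026] knob yaw -1.0162855895181657
flip_phone [461. 264.] 0.85
```

View pics/w7.png

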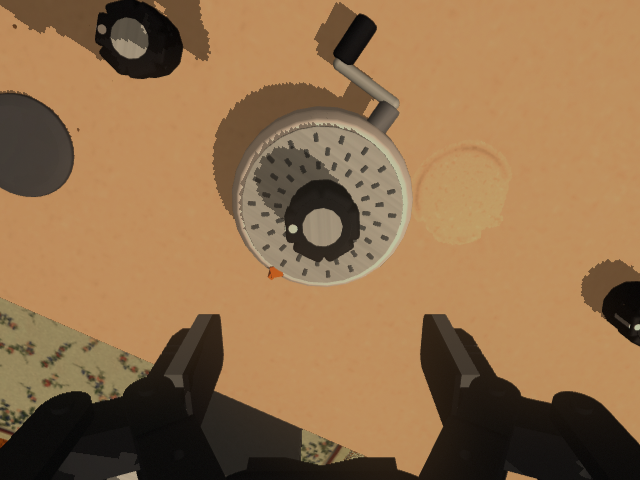

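The view shows the knob centred on the spindle at (322,225) and released, with the dot at (293,228). The burner cap at (30,145) was never approached. Knob top is at 0.102 m, against 0.042 m when it stood on the worktop, so its underside is at 0.060 m: fully home.

```bash
python3 -c "
from h import *
st(); print(bot.job_done())"
```

```text
26.28 pos [0.5212 0.0703 0.2267] rpy [-3.1416e+00  1.2000e-03  4.9850e-01] F [-0.3 -0.4  2.1] M [-0.03 -0.04  0.03] w 0.0727 q [-0.88  0.52  0.9   1.89 -0.49  0.96 -0.83]
the job is handed in; nothing more can be done
None
```

The star knob is back on the grater and screwed home. I handed the job in at 26.3 s with the gripper open and clear; no verdict is reported.

**What I did:**
- I picked the knob nearest the base, gripping it at 20 N.
- I set it on the thread with its mark in line with the pointer; both yaws measured about -0.10 rad.
- I turned it anticlockwise under about 4–6 N. It dropped at about 0.40 rad, and I followed it down 9 mm.
- I turned it clockwise about 1.40 rad to the stop, where the torque rose to 0.48 Nm. I then eased the twist back 0.03 rad, released and lifted clear.

**Last checks:**
- **Height:** the knob top is at 0.102 m, so its underside is at 0.060 m, which is the fully home height.
- **Position:** the knob is centred on the spindle to within about 0.5 mm.
- **Angle:** the final angle agrees with the felt stop to within a few hundredths of a radian. I did not re-grip to confirm that easing off left it exactly on the stop.
- **Phone:** it is where it was, within detector noise.
- **Burner cap:** the network did not find it in the last top picture. It shows lying flat in the last wrist picture, and the arm never went near it.

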